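# Empty the nut pan through the scrap bin's sprung flap

## Task

Put the stray nut that lies on the bench just beyond the scrap bin into the open-fronted pan with the other two, then pick the pan up by its black grip and pour all three nuts into the bin, pushing the bin's sprung flap down with the front lip of the pan and keeping it held open with the lip until every nut has dropped inside. Then take the pan away so the flap shuts, and stand the empty pan flat on the bench and let go. Keep the hand off the bin and its flap, and leave the tin, the pliers and the pipe offcut where they are.

Things in the scene. Friction and masses are not known exactly. Their poses are not given: they have to be found in the camera images.
- bin: Grey sheet-steel scrap bin bolted to the bench, 150 mm (own x) by 180 mm (y) by 140 mm high, walls and top 3 mm thick. Origin: centre of its underside on the bench. Its flat top (z = 140 mm) has one rectangular opening in the middle, 94 mm (x) by 124 mm (y), filled by the flap. The flap hinges on the opening's own +x edge (an edge on the far and right side as the robot sees it) and swings down into the bin.
- bin_hinge (a point): Middle of the flap's hinge edge (a bright hinge barrel lies along it), at the level of the bin's top: 47 mm from the bin's centre along the bin's own +x; axes as the bin's.
- flap (a joint): Angle of the flap, rad: 0 shut (level, flush with the bin's top), up to 1.35 pushed down. Dark steel plate 90 mm long from the hinge, 118 mm wide, 3 mm thick. A spring shuts it: about 0.08 N m at the start, 0.2 N m at 0.8 rad (some 4 to 6 N of push at 40 mm from the hinge). Pushed down it forms a smooth slide falling from the hinge edge towards the bin's own -x; friction against it is about 0.3.
- pan: Open-fronted sheet-steel parts pan, 126 mm long (own x), 92 mm wide (y), 0.22 kg. Origin: centre of its underside; z up. Floor and walls 3 mm thick; side walls 34 mm high at the rear and 22 mm at the front; rear wall at +x; no wall at the front (-x), where the flat floor ends in the lip. The floor is smooth (friction about 0.3, parts start to slide at a tilt of 0.25 to 0.35 rad).
- pan_lip (a point): Middle of the pan's front lip at its underside: 63 mm from the pan's origin along its -x.
- pan_grip (a point): Centre of the black grip, an upright tab on the inside of the rear wall: 57 mm along the pan's +x, 65 mm above its underside. The grip is 12 mm thick (along the pan's x), 36 mm wide (y) and 50 mm high, reaching from 38 to 88 mm above the underside. Take it from above with a finger on either side, closing along the pan's x.
- nut_a: Rusty hexagon nut, 30 mm across its flats (flats face its own x and every 60 deg), 34 mm across corners, 16 mm high, 0.06 kg; lies flat in the rear of the pan. Origin: centre of its underside.
- nut_b: Larger dark hexagon nut, 36 mm across flats, 41 mm across corners, 19 mm high, 0.11 kg; lies flat in the middle of the pan, towards the pan's own -y side. Origin: centre of its underside.
- stray_nut: Rusty hexagon nut like the first (30 mm across flats, flats face its own x and every 60 deg, 16 mm high, 0.06 kg), lying flat on the bench beyond the bin. Origin: centre of its underside. Free room for it in the pan: about 30 mm in front of the pan's centre and 18 mm to its +y side.
- grease_tin: Bystander: round tin with a lid, 67 mm across, 60 mm high, beyond the bin. Origin: centre of its underside.
- pliers: Bystander: pliers lying flat, 179 mm long, beyond the bin. Origin: centre of the underside.
- pipe_stub: Bystander: short rusty pipe offcut standing on end, 43 mm across, 54 mm high, between the pan and the robot. Origin: centre of its underside.

How it is judged:
On the way, in this order (a step that is already met when the one before it is completed fails the run):
1. the stray nut lies in the pan with the other two and is let go (x of nut_a in the frame of pan between -0.06 and 0.06 m and y of nut_a in the frame of pan between -0.043 and 0.043 m and z of nut_a in the frame of pan between 0 and 0.03 m and x of nut_b in the frame of pan between -0.06 and 0.06 m and y of nut_b in the frame of pan between -0.043 and 0.043 m and z of nut_b in the frame of pan between 0 and 0.03 m and x of stray_nut in the frame of pan between -0.06 and 0.06 m and y of stray_nut in the frame of pan between -0.043 and 0.043 m and z of stray_nut in the frame of pan between 0 and 0.03 m and contact force between the fingers and stray_nut below 0.1 N), for 0.2 s.
2. all three nuts are inside the bin while the pan's lip, dipped into the bin's opening, still holds the flap open (x of nut_a in the frame of bin between -0.075 and 0.075 m and y of nut_a in the frame of bin between -0.09 and 0.09 m and height (world z) of each of nut_a, nut_b, stray_nut below 0.075 m and x of nut_b in the frame of bin between -0.075 and 0.075 m and y of nut_b in the frame of bin between -0.09 and 0.09 m and x of stray_nut in the frame of bin between -0.075 and 0.075 m and y of stray_nut in the frame of bin between -0.09 and 0.09 m and value of joint flap above 0.3 rad and z of pan_lip in the frame of bin below 0.135 m and x of pan_lip in the frame of bin between -0.05 and 0.05 m and y of pan_lip in the frame of bin between -0.062 and 0.062 m), for 0.2 s.
At the end, for the whole second after the job is handed in: All three nuts lie inside the bin (within its walls and lower than 75 mm above the bench), the flap is shut (under 0.06 rad), and the empty pan stands upright and flat on the bench top (underside within 5 mm of it, tilt under 0.06 rad), let go and at rest (x of nut_a in the frame of bin between -0.075 and 0.075 m and y of nut_a in the frame of bin between -0.09 and 0.09 m and height (world z) of each of nut_a, nut_b, stray_nut below 0.075 m and x of nut_b in the frame of bin between -0.075 and 0.075 m and y of nut_b in the frame of bin between -0.09 and 0.09 m and x of stray_nut in the frame of bin between -0.075 and 0.075 m and y of stray_nut in the frame of bin between -0.09 and 0.09 m and value of joint flap below 0.06 rad and height (world z) of pan below 0.005 m and angle between pan's own z axis and vertical below 0.06 rad and linear speed of each of pan, nut_a, nut_b, stray_nut below 0.02 m/s); the robot touches nothing.
It fails at once if the hand presses on the bin or its flap (contact force between any of the fingers, the arm and bin above 2 N).
It fails at once if the tin, the pliers or the pipe offcut is moved by more than 30 mm (distance of any of grease_tin, pliers, pipe_stub from where it was at the start of the episode above 0.03 m).
It also fails if it takes over 72 s, if anything falls off the work surface, if the arm or the gripper's body presses on something with over 40 N, if the wrist force passes 120 N, or if a joint passes its speed limit or range.

## Robot

A 6-joint arm with a two-finger parallel gripper is mounted at the origin on a cart in front of the work surface, level with it; the furniture and walls round the work are solid. World frame = base frame: x ahead of the robot, y to its left, z up, the work surface at z = 0. Lengths are in m, angles in rad, forces in N, time in s.
With the tool pointing down it reaches from about 0.25 to 0.775 m from the base axis. Payload 4 kg.
Tool frame: the origin (TCP) lies midway between the tips of the shut fingers; the grasp point (between the pads) lies 19 mm behind it; z points along the fingers, y is the line along which they close (so a half turn about z gives the same grasp; the last joint's range is limited). The gripper opens to 94 mm and grips with 3 to 60 N. Pads are 16 mm wide; open, the fingers measure 119 mm over their backs; the gripper's body (75 mm by 177 mm) begins 78 mm behind the grasp point.
Start: joints at [-0.103, 0.087, 1.371, -0, 1.684, -0.103], TCP at [0.55, -0, 0.206] pointing down, gripper open.
Joint ranges: [-3.1, 3.1], [-0.76, 2.03], [0.27, 2.55], [-1.08, 4.22], [0.17, 2.65], [-2.57, 2.57]. Speed limits (rad/s): [2.79, 2.79, 3.14, 3.14, 3.14, 3.14].

## Interface

Orientations are given as a unit quaternion [x, y, z, w].
In Python, from rig import ctrl, get_image gives the robot as it stands.
- The arm moves only by the tool apply_moves, never from a script. Its argument "steps" is a list of rows, each an object of numbers: "tx", "ty", "tz": the shift along the world's x, y, z as a fraction of full scale; "rx", "ry", "rz": the turn, a rotation vector about the world's x, y, z as a fraction of full scale; "hand": the opening, from -1 (shut) to 1 (fully open). In form: [{"tx": .., "ty": .., "tz": .., "rx": .., "ry": .., "rz": .., "hand": ..}, ...]. A call has 1 to 5 rows; each row shifts and turns the commanded pose from where the row before left it; what a row does not reach is not made up. Full scale, the value 1, is 10 cm for a shift and pi rad for a turn. A row lasts 1/12 s, in which the tool goes at most 41.7 mm and 7.16 degrees, less where a joint would pass 70% of its speed; a pose out of reach is approached as far as the arm can. A call with a number of a shift or a turn outside -1 to 1 is refused whole. A call with a gripper value outside its range is refused whole. The fingers move at their own pace and stop on an object; the grip force is fixed at half the most. Time passes only in rows, so rows that do not move let the fingers close. It gives the time, the measured TCP pose, the force, the opening and the grip force at its end, in the units of the state.
- ctrl.sense(): the state, without advancing time (a new reading comes with each control period).
- get_image(name): name is "scene" or "side" or "wrist"; returns a dict with "frame" (384x512x3 uint8, red, green, blue), "z_map" (384x512 float32, m along the optical axis (not along the pixel's ray), 0 where there is no reading), "camera_matrix" (3x3 intrinsics, pixels), "T" (4x4, takes a point from camera to world coordinates). Camera axes: x right, y up, looking along -z (the intrinsics and any distortion apply to the point x, -y, -z); pixel columns grow to the right and rows downward; lengths in m; the calibration is good to about 2 mm. A picture is of the moment at which its call begins.
- ctrl.close_job(): hands the job in; it is judged then, once.
The state is a dict: "time_s": time; "joints": joint angles; "qvel": joint speeds; "effort": joint torques, N m; "eef_pos": TCP position; "tool_rot": TCP orientation; "contact_force": force on the tool from outside, world axes, zero at the start; "wrist_torque": the same for the moment, N m; "width": finger opening in m; "gripper_force": force on a finger pad.
Only numpy, scipy, OpenCV 4.12 (cv2) and the standard library are available. Lean on these libraries where they do the work, as an engineer would, in place of code of your own. Each camera call takes 0.05 s, during which the arm holds its last target. There are 200 camera calls.

## Working session

There is one attempt and no reset: what is moved stays moved. The work goes in short steps, Python scripts to look and compute and a tool call to move; the robot and the scene stay as the last step left them, time stands still between calls to the robot, and variables do not carry over. Pictures are saved under pics/ and viewed, at most 10 in all, crops included, and the job is handed in when it is done.

Besides the shell and the picture viewer there is one more tool, called after "Request:" as a command line: name --argument value ..., lists and objects as JSON in quotes. apply_moves: Moves the arm, as the interface text tells. Its arguments: {"type":"object","properties":{"steps":{"type":"array"}},"required":["steps"]}

```bash
mkdir -p pics; ls; cat > h.py <<'E'
import numpy as np, cv2
from rig import ctrl, get_image
def snap(n,tag):
    d=get_image(n); np.savez(f'pics/{tag}.npz',**d); cv2.imwrite(f'pics/{tag}.png',cv2.resize(d['frame'][:,:,::-1],(800,600),interpolation=cv2.INTER_CUBIC)); return d
def cloud(d):
    z=d['z_map'];K=d['camera_matrix'];v,u=np.mgrid[:384,:512]
    x=(u-K[0,2])/K[0,0]*z;y=(v-K[1,2])/K[1,1]*z
    P=np.stack([x,-y,-z,np.ones_like(z)],-1)@d['T'].T
    return P[...,:3]
def pt(d,u,v,r=1):
    P=cloud(d);return np.median(P[v-r:v+r+1,u-r:u+r+1].reshape(-1,3),0)
E
python3 - <<'E'
from h import *
for n in ['scene','side']:
    d=snap(n,n); print(n,d['T'].round(3).tolist(),d['camera_matrix'].tolist())
print(ctrl.sense())
E
```

```text
pics
scene [[-0.86, 0.253, -0.444, 0.199], [-0.511, -0.432, 0.743, 0.499], [-0.004, 0.866, 0.501, 0.552], [0.0, 0.0, 0.0, 1.0]] [[406.13350806399154, 0.0, 252.23203862078148], [0.0, 406.13350806399154, 195.74590008488443], [0.0, 0.0, 1.0]]
side [[0.999, 0.01, 0.037, 0.63], [0.028, 0.449, -0.893, -1.041], [-0.026, 0.893, 0.449, 0.542], [0.0, 0.0, 0.0, 1.0]] [[417.2893616286689, 0.0, 259.18750287488774], [0.0, 417.2893616286689, 192.43718827264686], [0.0, 0.0, 1.0]]
{'time_s': 0.1, 'joints': array([-1.03080436e-01,  8.79152481e-02,  1.37210009e+00, -3.70799985e-05,
        1.68358396e+00, -1.03078080e-01]), 'qvel': array([-0.00074386, -0.00225032, -0.00338313, -0.00027166, -0.00090263,
       -0.00096281]), 'effort': array([ 2.25695316e-03, -3.41256917e+01, -3.03301656e+01,  7.19034858e-02,
        3.05556308e-02, -9.49158243e-05]), 'eef_pos': array([5.49509974e-01, 4.38450692e-05, 2.04404086e-01]), 'tool_rot': array([ 7.07108721e-01,  7.07104130e-01, -6.46986789e-04, -7.67070281e-04]), 'contact_force': array([-0.5790329 , -0.29754889,  0.13968592]), 'wrist_torque': array([-0.00526229, -0.00888039, -0.02616627]), 'gripper_force': 0.0, 'width': 0.09398927135613826}
```

View pics/scene.png

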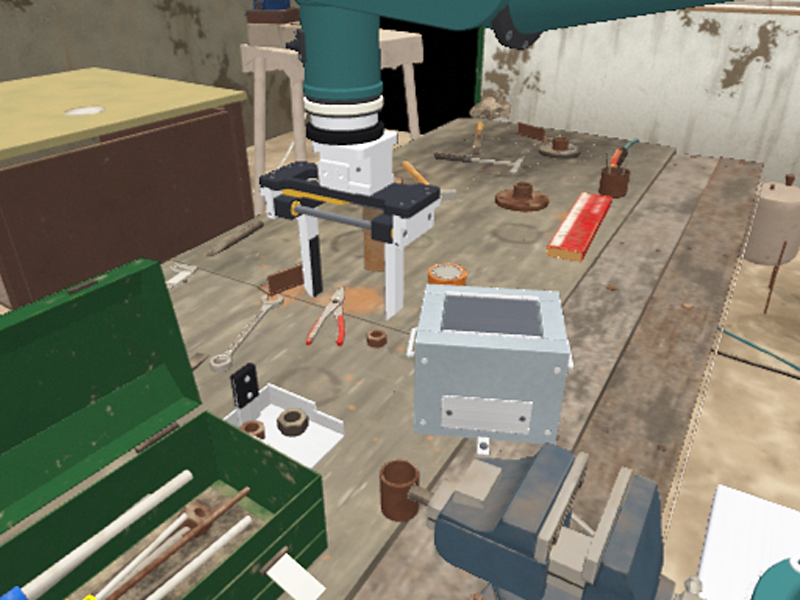

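View pics/side.png

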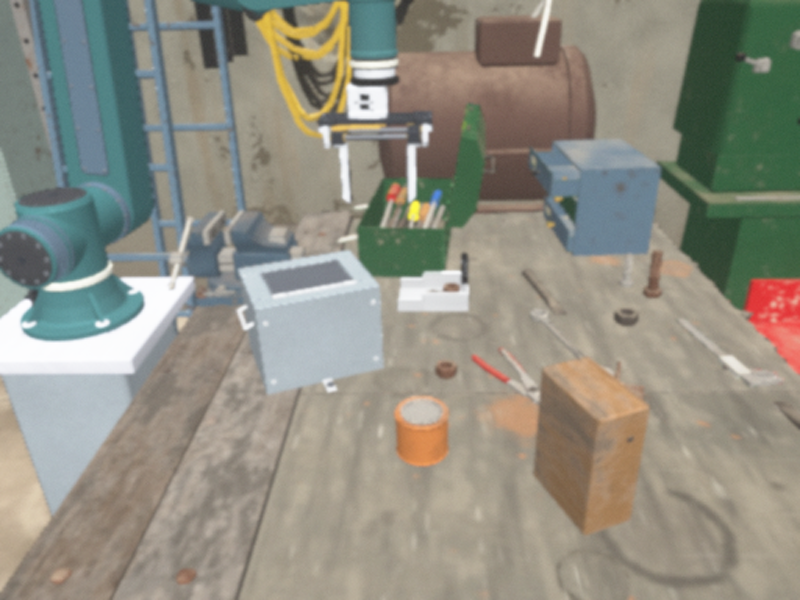

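The scene view shows the bin (opening about 490,313), the stray nut (376,338), the pan with its grip at (244,385) and lip near (343,435), and the pipe (400,490). The toolbox stands left of the pan, and the tin (447,275) and pliers (330,315) lie beyond the bin. The side view agrees.

```bash
python3 - <<'E'
from h import *
for n in ['scene','side']:
    d=dict(np.load(f'pics/{n}.npz')); P=cloud(d); s=.64
    print(n)
    if n=='scene':
        pts=dict(stray=(376,334),nutA=(252,427),nutB=(292,415),griptop=(243,368),pipe_rimfront=(400,475),tin=(447,271),pl1=(340,292),pl2=(310,342),pl3=(340,342),box_corner=(325,480),boxr=(198,400),vise=(430,500),lipR=(343,433),lipfl=(330,440),pan_floor=(310,445),bench=(380,400))
        hint=(490,320)
    else:
        pts=dict(stray=(446,366),nutA=(452,287),grip=(464,258),griptop=(464,254),tin=(422,410),pl=(475,357),pl2=(538,400),pl3=(502,350),pl4=(515,375),box=(445,262),wood=(545,380),bench=(400,340))
    for k,(u,v) in pts.items(): print(k,pt(d,int(u*s),int(v*s)).round(3))
    m=(abs(P[...,2]-.14)<.008)&(P[...,0]<.65)&(d['z_map']>0)
    c,l,st,ce=cv2.connectedComponentsWithStats(m.astype(np.uint8))
    for i in range(1,c):
        if st[i,4]>300:
            q=P[l==i]; print(i,st[i],q.mean(0).round(3),cv2.minAreaRect(q[:,:2].astype(np.float32)), np.median(q[:,2]))
    # pan: points low in region
    for lo,hi,nm in[(.012,.024,'nuts'),(.07,.1,'grip')]:
        m=(P[...,2]>lo)&(P[...,2]<hi)&(P[...,0]>.3)&(P[...,0]<.8)&(abs(P[...,1])<.35)&(d['z_map']>0)
        c,l,st,ce=cv2.connectedComponentsWithStats(m.astype(np.uint8))
        for i in range(1,c):
            if st[i,4]>25:
                q=P[l==i]; print(nm,(st[i]/.64).round(),q.mean(0).round(3),q.min(0).round(3),q.max(0).round(3))
d=dict(np.load('pics/scene.npz'))
f=d['frame'][200:310,120:260,::-1]; cv2.imwrite('pics/pan.png',cv2.resize(f,None,fx=5,fy=5,interpolation=cv2.INTER_CUBIC))
E
```

```text
scene
stray [ 0.661 -0.217  0.011]
nutA [0.679 0.053 0.012]
nutB [0.647 0.013 0.015]
griptop [0.697 0.037 0.087]
pipe_rimfront [0.462 0.047 0.03 ]
tin [ 0.621 -0.387  0.059]
pl1 [ 0.791 -0.305  0.009]
pl2 [ 0.741 -0.151  0.009]
pl3 [ 0.699 -0.171  0.009]
box_corner [ 0.55   0.072 -0.001]
boxr [0.669 0.135 0.113]
vise [0.395 0.103 0.079]
lipR [ 0.576 -0.002  0.005]
lipfl [0.584 0.014 0.003]
pan_floor [0.601 0.034 0.002]
bench [ 0.573 -0.088 -0.001]
2 [ 266  181   99   49 3830] [ 0.441 -0.146  0.14 ] ((0.4472019374370575, -0.15685813128948212), (0.17957374453544617, 0.15344667434692383), 23.251489639282227) 0.13997340559722765
3 [ 318  283   59   69 2183] [0.288 0.098 0.141] ((0.29001328349113464, 0.09022398293018341), (0.046905554831027985, 0.11491911113262177), 0.02665633335709572) 0.14154295765853597
4 [373 298  32  68 600] [0.235 0.099 0.142] ((0.23561866581439972, 0.09038174897432327), (0.009881873615086079, 0.11575150489807129), 0.003903815057128668) 0.14271547663509848
5 [ 384  304   38   70 1353] [0.217 0.099 0.141] ((0.21646295487880707, 0.09115904569625854), (0.11181532591581
[... 3012 characters left out ...]
2] [0.552 0.184 0.084] [0.579 0.349 0.097]
grip [361. 200.  16.  27. 105.] [0.505 0.273 0.086] [0.497 0.181 0.07 ] [0.513 0.346 0.1  ]
grip [381. 203.  11.  25.  62.] [0.541 0.278 0.083] [0.534 0.21  0.079] [0.549 0.35  0.088]
grip [423. 205.  12.  23.  88.] [0.633 0.265 0.084] [0.621 0.194 0.079] [0.645 0.346 0.089]
grip [358. 225.  91.  22. 827.] [0.579 0.141 0.085] [0.492 0.128 0.07 ] [0.669 0.218 0.1  ]
grip [247. 234.  72.  33. 539.] [0.353 0.063 0.086] [0.301 0.042 0.07 ] [0.421 0.128 0.1  ]
grip [461. 253.   8.  17.  77.] [0.694 0.029 0.082] [0.688 0.017 0.071] [0.7   0.052 0.09 ]
grip [ 238.  298.  145.   56. 1630.] [ 0.462 -0.225  0.085] [ 0.337 -0.264  0.07 ] [ 0.559 -0.127  0.1  ]
```

View pics/pan.png

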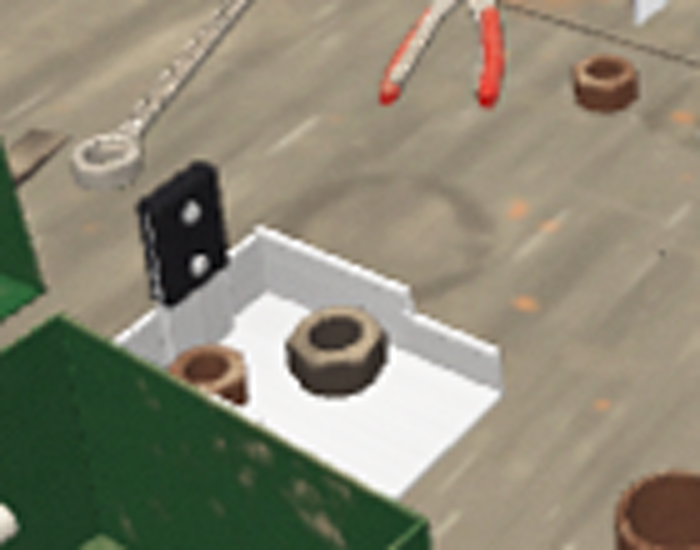

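Request:
apply_moves --steps '[{"tx": 0.105,"ty": -0.21,"rz": -0.037,"hand": 1},{"tx": 0.105,"ty": -0.21,"rz": -0.037,"hand": 1},{"tx": 0.105,"ty": -0.21,"rz": -0.037,"hand": 1},{"tx": 0.105,"ty": -0.21,"rz": -0.037,"hand": 1},{"tx": 0.105,"ty": -0.21,"rz": -0.037,"hand": 1}]'

```text
validation failed for argument at $.st...
```

Request:
apply_moves --steps '[{"tx": 0.105,"ty": -0.21,"rz": -0.037,"hand": 1},{"tx": 0.105,"ty": -0.21,"rz": -0.037,"hand": 1},{"tx": 0.105,"ty": -0.21,"rz": -0.037,"hand": 1},{"tx": 0.105,"ty": -0.21,"rz": -0.037,"hand": 1},{"tx": 0.105,"ty": -0.21,"rz": -0.037,"hand": 1}]'

```text
validation failed for argument at $.st...
```

```bash
python3 - <<'E'
from h import *
s=ctrl.sense(); print(s['time_s'],s['eef_pos'],s['joints'])
d=snap('wrist','w1'); P=cloud(d)
m=(P[...,2]>.011)&(P[...,2]<.022)&(abs(P[...,0]-.655)<.03)&(abs(P[...,1]+.21)<.03)
q=P[m]; r=cv2.minAreaRect(q[:,:2].astype(np.float32)); print(len(q),q.mean(0),r)
# hexagon orientation via support widths
for a in range(0,180,10):
    t=np.radians(a); w=q[:,:2]@[np.cos(t),np.sin(t)]; print(a,round(np.ptp(w)*1000,1),end='; ')
# pan geometry from earlier views
for n in ['scene','side']:
    d=dict(np.load(f'pics/{n}.npz'));P=cloud(d)
    for nm,lo,hi in (('R',-.015,.006),('L',.078,.095)):
        m=(P[...,2]>.008)&(P[...,2]<.03)&(P[...,0]>.575)&(P[...,0]<.69)&(P[...,1]>lo)&(P[...,1]<hi)
        q=P[m]
        if len(q)>20: print(n,nm,len(q),cv2.fitLine(q[:,:2].astype(np.float32),cv2.DIST_HUBER,0,.01,.01).ravel())
    m=(P[...,2]>.07)&(P[...,2]<.1)&(P[...,0]>.67)&(P[...,0]<.71)&(P[...,1]>0)&(P[...,1]<.08)
    q=P[m];print('grip',q.min(0),q.max(0),cv2.fitLine(q[:,:2].astype(np.float32),cv2.DIST_HUBER,0,.01,.01).ravel())
E
```

```text
0.1 [5.49509974e-01 4.38450692e-05 2.04404086e-01] [-1.03080436e-01  8.79152481e-02  1.37210009e+00 -3.70799985e-05
  1.68358396e+00 -1.03078080e-01]
70 [ 0.65282161 -0.19519786  0.01428434] ((0.652736246585846, -0.19593147933483124), (0.023739458993077278, 0.0059115709736943245), 3.833275556564331)
0 23.7; 10 23.6; 20 22.8; 30 21.3; 40 19.2; 50 17.4; 60 15.4; 70 13.0; 80 10.2; 90 7.1; 100 7.1; 110 10.5; 120 13.7; 130 16.5; 140 18.8; 150 20.5; 160 21.8; 170 23.1; scene R 317 [ 0.9998075  -0.01962101  0.63198686 -0.0022385 ]
grip [0.68628601 0.02169473 0.07061895] [0.70066373 0.05879783 0.08914781] [0.01506351 0.9998865  0.6896726  0.03802253]
side R 280 [ 0.99964774 -0.02654152  0.61811244 -0.00542963]
side L 201 [ 0.9999857  -0.00535188  0.63859516  0.08309835]
grip [0.6883569  0.01661527 0.07092057] [0.7003509  0.05199056 0.08980927] [ 0.14972779 -0.9887273   0.6946127   0.02607417]
```

View pics/w1.png

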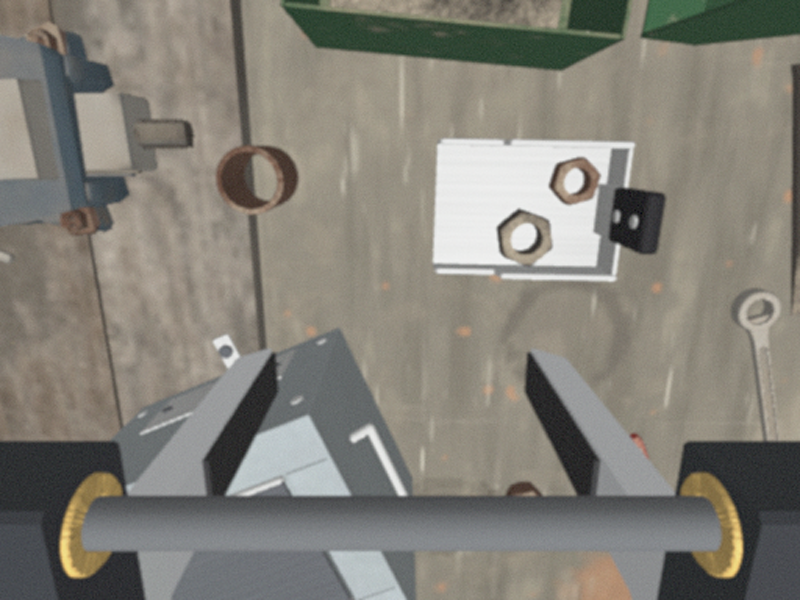

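The wrist view shows the pan from above: lip on the left edge (435, 142–265), grip at (637,220), nut a at (575,180), nut b at (525,237). The move call was refused, so I'll send every key.

Request:
apply_moves --steps '[{"tx": 0.105,"ty": -0.21,"tz": 0.0,"rx": 0.0,"ry": 0.0,"rz": -0.037,"hand": 1.0},{"tx": 0.105,"ty": -0.21,"tz": 0.0,"rx": 0.0,"ry": 0.0,"rz": -0.037,"hand": 1.0},{"tx": 0.105,"ty": -0.21,"tz": 0.0,"rx": 0.0,"ry": 0.0,"rz": -0.037,"hand": 1.0},{"tx": 0.105,"ty": -0.21,"tz": 0.0,"rx": 0.0,"ry": 0.0,"rz": -0.037,"hand": 1.0},{"tx": 0.105,"ty": -0.21,"tz": 0.0,"rx": 0.0,"ry": 0.0,"rz": -0.037,"hand": 1.0}]'

```text
time_s: 0.57
eef_pos: [0.6027, -0.1059, 0.205]
tool_rot: [0.881, 0.472, -0.0, -0.0]
contact_force: [-0.6, 0.1, 0.4]
width: 0.0943
gripper_force: 0.0
```

Request:
apply_moves --steps '[{"tx": 0.105,"ty": -0.21,"tz": 0.0,"rx": 0.0,"ry": 0.0,"rz": -0.037,"hand": 1.0},{"tx": 0.105,"ty": -0.21,"tz": 0.0,"rx": 0.0,"ry": 0.0,"rz": -0.037,"hand": 1.0},{"tx": 0.105,"ty": -0.21,"tz": 0.0,"rx": 0.0,"ry": 0.0,"rz": -0.037,"hand": 1.0},{"tx": 0.105,"ty": -0.21,"tz": 0.0,"rx": 0.0,"ry": 0.0,"rz": -0.037,"hand": 1.0},{"tx": 0.105,"ty": -0.21,"tz": 0.0,"rx": 0.0,"ry": 0.0,"rz": -0.037,"hand": 1.0}]'

```text
time_s: 0.98
eef_pos: [0.6552, -0.211, 0.2048]
tool_rot: [0.98, 0.2, -0.0, -0.0]
contact_force: [0.4, 0.0, 0.2]
width: 0.0939
gripper_force: 0.0
```

```bash
python3 - <<'E'
from h import *
s=ctrl.sense(); print(s['time_s'],s['eef_pos'],s['tool_rot'],s['joints'],s['contact_force'])
d=dict(np.load('pics/w1.npz'))
for k,(u,v) in dict(lip1=(439,160),lip2=(439,250),nutAtop=(560,190),nutA2=(590,170),nutB=(505,250),nutB2=(545,225),grip=(650,205),grip2=(650,240)).items(): print(k,pt(d,round(u*.64),round(v*.64)).round(4))
P=cloud(d)
def ray(u,v,z):
    K=d['camera_matrix'];c=np.array([(u*.64-K[0,2])/K[0,0],-(v*.64-K[1,2])/K[1,1],-1]);r=d['T'][:3,:3]@c;o=d['T'][:3,3];return o+r*(z-o[2])/r[2]
print('lip corners',ray(438,150,.003),ray(433,266,.003)); print('rear walltop',ray(633,145,.034),ray(617,280,.034))
print('nutA',ray(575,180,.016),'nutB',ray(525,237,.019))
print('griptop corners',ray(620,188,.088),ray(664,195,.088),ray(655,253,.088),ray(612,246,.088))
q=P[(P[...,2]>.078)&(P[...,2]<.095)&(abs(P[...,0]-.69)<.03)&(abs(P[...,1]-.04)<.04)]; print('grip',cv2.minAreaRect(q[:,:2].astype(np.float32)),q[:,2].max())
E
```

```text
0.9833 [ 0.65522895 -0.21098767  0.20477536] [ 9.79804959e-01  1.99954847e-01 -4.57023397e-04 -3.05096924e-04] [-3.93835147e-01  4.04406531e-01  9.87130685e-01 -7.27975895e-06
  1.75115442e+00  7.74336143e-01] [0.43507847 0.02974309 0.22469606]
lip1 [0.5767 0.0738 0.0032]
lip2 [0.578  0.0083 0.0034]
nutAtop [0.6599 0.0529 0.0188]
nutA2 [0.6801 0.0667 0.0196]
nutB [0.6233 0.0116 0.023 ]
nutB2 [0.6508 0.0296 0.0227]
grip [0.691  0.0502 0.0881]
grip2 [0.6934 0.0297 0.0889]
lip corners [0.57582434 0.08025301 0.003     ] [ 0.57366212 -0.0042551   0.003     ]
rear walltop [0.70091093 0.08328067 0.034     ] [ 0.70093674 -0.00751709  0.034     ]
nutA [0.67107373 0.06001536 0.016     ] nutB [0.6380425  0.02043405 0.019     ]
griptop corners [0.67308344 0.05953302 0.088     ] [0.69846709 0.05562396 0.088     ] [0.6978951  0.02225985 0.088     ] [0.67229681 0.02641658 0.088     ]
grip ((0.6931381821632385, 0.039548110216856), (0.03544403240084648, 0.01358285453170538), 86.51327514648438) 0.09110772938150452
```

Request:
apply_moves --steps '[{"tx": 0.0,"ty": 0.0,"tz": -0.39,"rx": 0.0,"ry": 0.0,"rz": 0.0,"hand": 0.5},{"tx": 0.0,"ty": 0.0,"tz": -0.39,"rx": 0.0,"ry": 0.0,"rz": 0.0,"hand": 0.5},{"tx": 0.0,"ty": 0.0,"tz": -0.39,"rx": 0.0,"ry": 0.0,"rz": 0.0,"hand": 0.5},{"tx": 0.0,"ty": 0.0,"tz": -0.39,"rx": 0.0,"ry": 0.0,"rz": 0.0,"hand": 0.5},{"tx": 0.0,"ty": 0.0,"tz": -0.39,"rx": 0.0,"ry": 0.0,"rz": 0.0,"hand": 0.5}]'

```text
time_s: 1.4
eef_pos: [0.6545, -0.2099, 0.0082]
tool_rot: [0.979, 0.203, -0.0, -0.0]
contact_force: [1.6, -0.3, 0.6]
width: 0.0707
gripper_force: 0.0
```

Request:
apply_moves --steps '[{"tx": 0.0,"ty": 0.0,"tz": -0.03,"rx": 0.0,"ry": 0.0,"rz": 0.0,"hand": 0.5},{"tx": 0.0,"ty": 0.0,"tz": 0.0,"rx": 0.0,"ry": 0.0,"rz": 0.0,"hand": -0.6},{"tx": 0.0,"ty": 0.0,"tz": 0.0,"rx": 0.0,"ry": 0.0,"rz": 0.0,"hand": -0.6},{"tx": 0.0,"ty": 0.0,"tz": 0.0,"rx": 0.0,"ry": 0.0,"rz": 0.0,"hand": -0.6},{"tx": 0.0,"ty": 0.0,"tz": 0.0,"rx": 0.0,"ry": 0.0,"rz": 0.0,"hand": -0.6}]'

```text
time_s: 1.82
eef_pos: [0.6556, -0.2102, 0.0087]
tool_rot: [0.979, 0.203, 0.001, 0.001]
contact_force: [-0.6, -0.7, -0.0]
width: 0.0475
gripper_force: 0.0
```

Request:
apply_moves --steps '[{"tx": 0.0,"ty": 0.0,"tz": 0.0,"rx": 0.0,"ry": 0.0,"rz": 0.0,"hand": -0.6},{"tx": 0.0,"ty": 0.0,"tz": 0.0,"rx": 0.0,"ry": 0.0,"rz": 0.0,"hand": -0.6},{"tx": 0.0,"ty": 0.0,"tz": 0.0,"rx": 0.0,"ry": 0.0,"rz": 0.0,"hand": -0.6}]'

```text
time_s: 2.07
eef_pos: [0.6553, -0.21, 0.0082]
tool_rot: [0.979, 0.203, 0.0, 0.0]
contact_force: [-0.4, 0.1, 1.3]
width: 0.0301
gripper_force: 30.0
```

Request:
apply_moves --steps '[{"tx": 0.0,"ty": 0.0,"tz": 0.35,"rx": 0.0,"ry": 0.0,"rz": 0.0,"hand": -0.6},{"tx": 0.0,"ty": 0.0,"tz": 0.35,"rx": 0.0,"ry": 0.0,"rz": 0.0,"hand": -0.6},{"tx": 0.0,"ty": 0.0,"tz": 0.35,"rx": 0.0,"ry": 0.0,"rz": 0.0,"hand": -0.6}]'

```text
time_s: 2.32
eef_pos: [0.6542, -0.2097, 0.1125]
tool_rot: [0.979, 0.203, -0.001, -0.001]
contact_force: [1.1, -0.9, -0.4]
width: 0.0299
gripper_force: 30.0
```

Request:
apply_moves --steps '[{"tx": -0.048,"ty": 0.267,"tz": 0.0,"rx": 0.0,"ry": 0.0,"rz": 0.037,"hand": -0.6},{"tx": -0.048,"ty": 0.267,"tz": 0.0,"rx": 0.0,"ry": 0.0,"rz": 0.037,"hand": -0.6},{"tx": -0.048,"ty": 0.267,"tz": 0.0,"rx": 0.0,"ry": 0.0,"rz": 0.037,"hand": -0.6},{"tx": -0.048,"ty": 0.267,"tz": 0.0,"rx": 0.0,"ry": 0.0,"rz": 0.037,"hand": -0.6},{"tx": -0.048,"ty": 0.267,"tz": 0.0,"rx": 0.0,"ry": 0.0,"rz": 0.037,"hand": -0.6}]'

```text
time_s: 2.73
eef_pos: [0.6305, -0.0754, 0.1126]
tool_rot: [0.879, 0.477, 0.0, 0.0]
contact_force: [0.6, 0.4, -1.0]
width: 0.0301
gripper_force: 30.0
```

Request:
apply_moves --steps '[{"tx": -0.048,"ty": 0.267,"tz": 0.0,"rx": 0.0,"ry": 0.0,"rz": 0.037,"hand": -0.6},{"tx": -0.048,"ty": 0.267,"tz": 0.0,"rx": 0.0,"ry": 0.0,"rz": 0.037,"hand": -0.6},{"tx": -0.048,"ty": 0.267,"tz": 0.0,"rx": 0.0,"ry": 0.0,"rz": 0.037,"hand": -0.6},{"tx": -0.048,"ty": 0.267,"tz": 0.0,"rx": 0.0,"ry": 0.0,"rz": 0.037,"hand": -0.6},{"tx": -0.048,"ty": 0.267,"tz": 0.0,"rx": 0.0,"ry": 0.0,"rz": 0.037,"hand": -0.6}]'

```text
time_s: 3.15
eef_pos: [0.6065, 0.0582, 0.1126]
tool_rot: [0.705, 0.709, 0.0, 0.0]
contact_force: [0.5, 0.1, -0.4]
width: 0.0298
gripper_force: 30.0
```

Request:
apply_moves --steps '[{"tx": 0.0,"ty": 0.0,"tz": -0.3,"rx": 0.0,"ry": 0.0,"rz": 0.0,"hand": -0.6},{"tx": 0.0,"ty": 0.0,"tz": -0.3,"rx": 0.0,"ry": 0.0,"rz": 0.0,"hand": -0.6},{"tx": 0.0,"ty": 0.0,"tz": -0.2,"rx": 0.0,"ry": 0.0,"rz": 0.0,"hand": -0.6},{"tx": 0.0,"ty": 0.0,"tz": 0.0,"rx": 0.0,"ry": 0.0,"rz": 0.0,"hand": -0.6}]'

```text
time_s: 3.48
eef_pos: [0.6026, 0.0573, 0.0266]
tool_rot: [0.707, 0.707, -0.004, -0.004]
contact_force: [-0.3, 0.1, -1.5]
width: 0.0299
gripper_force: 30.0
```

Request:
apply_moves --steps '[{"tx": 0.0,"ty": 0.0,"tz": 0.0,"rx": 0.0,"ry": 0.0,"rz": 0.0,"hand": -0.6},{"tx": 0.0,"ty": 0.0,"tz": -0.08,"rx": 0.0,"ry": 0.0,"rz": 0.0,"hand": -0.6},{"tx": 0.0,"ty": 0.0,"tz": 0.0,"rx": 0.0,"ry": 0.0,"rz": 0.0,"hand": -0.6},{"tx": 0.0,"ty": 0.0,"tz": 0.0,"rx": 0.0,"ry": 0.0,"rz": 0.0,"hand": -0.6}]'

```text
time_s: 3.82
eef_pos: [0.6078, 0.0568, 0.0257]
tool_rot: [0.707, 0.707, 0.001, 0.001]
contact_force: [0.1, -0.3, 0.0]
width: 0.0302
gripper_force: 30.0
```

Request:
apply_moves --steps '[{"tx": 0.0,"ty": 0.0,"tz": -0.06,"rx": 0.0,"ry": 0.0,"rz": 0.0,"hand": -0.6},{"tx": 0.0,"ty": 0.0,"tz": -0.06,"rx": 0.0,"ry": 0.0,"rz": 0.0,"hand": -0.6},{"tx": 0.0,"ty": 0.0,"tz": 0.0,"rx": 0.0,"ry": 0.0,"rz": 0.0,"hand": -0.6},{"tx": 0.0,"ty": 0.0,"tz": 0.0,"rx": 0.0,"ry": 0.0,"rz": 0.0,"hand": -0.1},{"tx": 0.0,"ty": 0.0,"tz": 0.0,"rx": 0.0,"ry": 0.0,"rz": 0.0,"hand": -0.1}]'

```text
time_s: 4.23
eef_pos: [0.607, 0.057, 0.0125]
tool_rot: [0.707, 0.707, 0.0, 0.0]
contact_force: [0.8, 0.5, 0.4]
width: 0.0396
gripper_force: 0.0
```

Request:
apply_moves --steps '[{"tx": 0.0,"ty": 0.0,"tz": 0.0,"rx": 0.0,"ry": 0.0,"rz": 0.0,"hand": -0.1},{"tx": 0.0,"ty": 0.0,"tz": 0.0,"rx": 0.0,"ry": 0.0,"rz": 0.0,"hand": -0.1},{"tx": 0.0,"ty": 0.0,"tz": 0.3,"rx": 0.0,"ry": 0.0,"rz": 0.0,"hand": -0.1},{"tx": 0.0,"ty": 0.0,"tz": 0.4,"rx": 0.0,"ry": 0.0,"rz": 0.0,"hand": -0.1},{"tx": 0.0,"ty": -0.05,"tz": 0.4,"rx": 0.0,"ry": 0.0,"rz": 0.0,"hand": 0.0}]'

```text
time_s: 4.65
eef_pos: [0.6057, 0.0527, 0.1223]
tool_rot: [0.707, 0.707, -0.001, -0.001]
contact_force: [1.5, -0.4, 1.0]
width: 0.0458
gripper_force: 0.0
```

Request:
apply_moves --steps '[{"tx": 0.3,"ty": -0.05,"tz": 0.3,"rx": 0.0,"ry": 0.0,"rz": 0.0,"hand": 0.0},{"tx": 0.3,"ty": -0.05,"tz": 0.0,"rx": 0.0,"ry": 0.0,"rz": 0.0,"hand": 0.0},{"tx": 0.255,"ty": -0.035,"tz": 0.0,"rx": 0.0,"ry": 0.0,"rz": 0.0,"hand": 0.0},{"tx": 0.0,"ty": 0.0,"tz": 0.0,"rx": 0.0,"ry": 0.0,"rz": 0.0,"hand": 0.0}]'

```text
time_s: 4.98
eef_pos: [0.6952, 0.0374, 0.1509]
tool_rot: [0.708, 0.707, 0.001, 0.001]
contact_force: [-1.8, -0.3, -2.0]
width: 0.0474
gripper_force: 0.0
```

```bash
python3 - <<'E'
from h import *
s=ctrl.sense(); print(s['time_s'],s['eef_pos'],s['tool_rot'],s['width'])
d=snap('wrist','w2')
d=snap('side','s2');d=snap('scene','c2')
f=d['frame'][200:310,120:260,::-1]; cv2.imwrite('pics/pan2.png',cv2.resize(f,None,fx=5,fy=5,interpolation=cv2.INTER_CUBIC))
P=cloud(d)
q=P[(P[...,2]>.075)&(P[...,2]<.095)&(abs(P[...,0]-.69)<.03)&(abs(P[...,1]-.04)<.04)]; print('grip',q.min(0),q.max(0))
E
```

```text
4.9833 [0.69523721 0.03743714 0.15089636] [7.07558993e-01 7.06653323e-01 6.07924057e-04 9.91406136e-04] 0.04737147578780029
grip [0.68609818 0.02300136 0.07503724] [0.69905883 0.05863027 0.08962716]
```

View pics/c2.png

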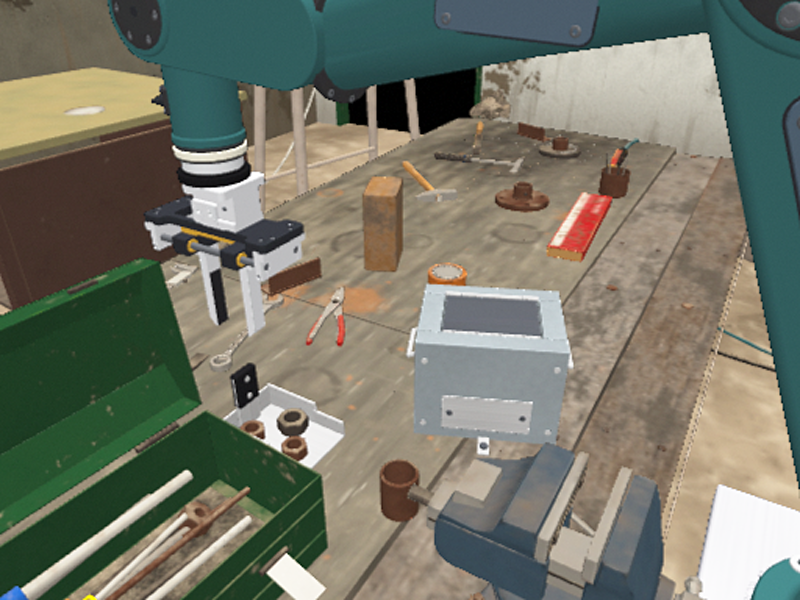

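Request:
apply_moves --steps '[{"tx": 0.0,"ty": 0.01,"tz": -0.35,"rx": 0.0,"ry": 0.0,"rz": 0.0,"hand": 0.0},{"tx": 0.0,"ty": 0.0,"tz": -0.35,"rx": 0.0,"ry": 0.0,"rz": 0.0,"hand": 0.0},{"tx": 0.0,"ty": 0.0,"tz": -0.35,"rx": 0.0,"ry": 0.0,"rz": 0.0,"hand": 0.0},{"tx": 0.0,"ty": 0.0,"tz": 0.0,"rx": 0.0,"ry": 0.0,"rz": 0.0,"hand": 0.0},{"tx": 0.0,"ty": 0.0,"tz": 0.0,"rx": 0.0,"ry": 0.0,"rz": 0.0,"hand": 0.0}]'

```text
time_s: 5.55
eef_pos: [0.6889, 0.04, 0.0445]
tool_rot: [0.707, 0.707, -0.002, -0.002]
contact_force: [0.8, -0.5, 0.2]
width: 0.047
gripper_force: 0.0
```

```bash
python3 - <<'E'
from h import *
s=ctrl.sense(); print(s['eef_pos'],s['tool_rot'],s['joints'])
E
```

```text
[0.68890872 0.03996484 0.04451236] [ 0.70698038  0.70722626 -0.0021389  -0.00227859] [-2.41895091e-02  4.73793983e-01  1.21120655e+00  4.55707443e-05
  1.46284236e+00 -2.45422835e-02]
```

Request:
apply_moves --steps '[{"tx": 0.03,"ty": 0.0,"tz": 0.015,"rx": 0.0,"ry": 0.0,"rz": 0.0,"hand": 0.0},{"tx": 0.0,"ty": 0.0,"tz": 0.0,"rx": 0.0,"ry": 0.0,"rz": 0.0,"hand": -0.5},{"tx": 0.0,"ty": 0.0,"tz": 0.0,"rx": 0.0,"ry": 0.0,"rz": 0.0,"hand": -1.0},{"tx": 0.0,"ty": 0.0,"tz": 0.0,"rx": 0.0,"ry": 0.0,"rz": 0.0,"hand": -1.0},{"tx": 0.0,"ty": 0.0,"tz": 0.0,"rx": 0.0,"ry": 0.0,"rz": 0.0,"hand": -1.0}]'

```text
time_s: 5.97
eef_pos: [0.6957, 0.0396, 0.0501]
tool_rot: [0.707, 0.707, 0.001, 0.001]
contact_force: [0.2, 0.4, -0.7]
width: 0.0238
gripper_force: 0.0
```

Request:
apply_moves --steps '[{"tx": 0.0,"ty": 0.0,"tz": 0.0,"rx": 0.0,"ry": 0.0,"rz": 0.0,"hand": -1.0},{"tx": 0.0,"ty": 0.0,"tz": 0.0,"rx": 0.0,"ry": 0.0,"rz": 0.0,"hand": -1.0},{"tx": 0.0,"ty": 0.0,"tz": 0.0,"rx": 0.0,"ry": 0.0,"rz": 0.0,"hand": -1.0}]'

```text
time_s: 6.22
eef_pos: [0.6947, 0.0397, 0.0487]
tool_rot: [0.707, 0.707, 0.0, 0.0]
contact_force: [-0.6, 0.2, 1.5]
width: 0.0121
gripper_force: 30.0
```

Request:
apply_moves --steps '[{"tx": 0.0,"ty": 0.0,"tz": 0.05,"rx": 0.0,"ry": 0.0,"rz": 0.0,"hand": -1.0},{"tx": 0.0,"ty": 0.0,"tz": 0.1,"rx": 0.0,"ry": 0.0,"rz": 0.0,"hand": -1.0},{"tx": 0.0,"ty": 0.0,"tz": 0.1,"rx": 0.0,"ry": 0.0,"rz": 0.0,"hand": -1.0},{"tx": 0.0,"ty": 0.0,"tz": 0.1,"rx": 0.0,"ry": 0.0,"rz": 0.0,"hand": -1.0},{"tx": 0.0,"ty": 0.0,"tz": 0.05,"rx": 0.0,"ry": 0.0,"rz": 0.0,"hand": -1.0}]'

```text
time_s: 6.63
eef_pos: [0.6958, 0.0396, 0.0908]
tool_rot: [0.707, 0.707, 0.001, 0.001]
contact_force: [0.8, -0.5, -4.1]
width: 0.0121
gripper_force: 30.0
```

```bash
python3 - <<'E'
from h import *
s=ctrl.sense(); print(s['time_s'],s['eef_pos'],s['tool_rot'],s['width'])
d=snap('side','s3'); P=cloud(d)
f=d['frame'][130:230,220:340,::-1]; cv2.imwrite('pics/s3c.png',cv2.resize(f,None,fx=5,fy=5,interpolation=cv2.INTER_CUBIC))
E
```

```text
6.6333 [0.69582529 0.03961753 0.09076551] [0.70709149 0.7071201  0.00115484 0.00120796] 0.012118967689382146
```

View pics/s3c.png

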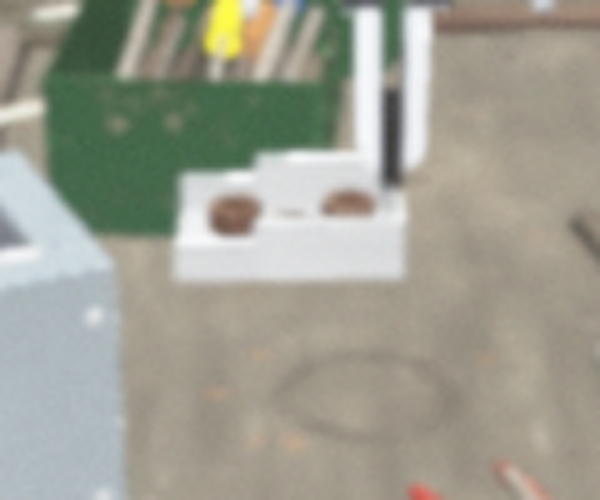

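The pan is held level with the nuts in it. I'll carry it over with gentle ramps.

Request:
apply_moves --steps '[{"tx": 0.0,"ty": 0.0,"tz": 0.1,"rx": 0.0,"ry": 0.0,"rz": 0.0,"hand": -1.0},{"tx": 0.0,"ty": 0.0,"tz": 0.2,"rx": 0.0,"ry": 0.0,"rz": 0.0,"hand": -1.0},{"tx": 0.0,"ty": 0.0,"tz": 0.3,"rx": 0.0,"ry": 0.0,"rz": 0.0,"hand": -1.0},{"tx": 0.0,"ty": 0.0,"tz": 0.3,"rx": 0.0,"ry": 0.0,"rz": 0.0,"hand": -1.0},{"tx": 0.0,"ty": 0.0,"tz": 0.3,"rx": 0.0,"ry": 0.0,"rz": 0.0,"hand": -1.0}]'

```text
time_s: 7.1
eef_pos: [0.6942, 0.0396, 0.2093]
tool_rot: [0.707, 0.707, -0.0, -0.0]
contact_force: [-0.2, 0.1, -4.2]
width: 0.0117
gripper_force: 30.0
```

Request:
apply_moves --steps '[{"tx": 0.0,"ty": 0.0,"tz": 0.25,"rx": 0.0,"ry": 0.0,"rz": 0.0,"hand": -1.0},{"tx": 0.0,"ty": 0.0,"tz": 0.1,"rx": 0.0,"ry": 0.0,"rz": 0.0,"hand": -1.0},{"tx": -0.058,"ty": -0.081,"tz": 0.05,"rx": 0.0,"ry": 0.0,"rz": -0.0103,"hand": -1.0},{"tx": -0.116,"ty": -0.161,"tz": 0.0,"rx": 0.0,"ry": 0.0,"rz": -0.0206,"hand": -1.0},{"tx": -0.174,"ty": -0.242,"tz": 0.0,"rx": 0.0,"ry": 0.0,"rz": -0.0308,"hand": -1.0}]'

```text
time_s: 7.52
eef_pos: [0.6594, -0.0079, 0.2457]
tool_rot: [0.773, 0.635, -0.001, -0.001]
contact_force: [0.9, -0.6, -4.3]
width: 0.0115
gripper_force: 30.0
```

Request:
apply_moves --steps '[{"tx": -0.174,"ty": -0.242,"tz": 0.0,"rx": 0.0,"ry": 0.0,"rz": -0.0308,"hand": -1.0},{"tx": -0.174,"ty": -0.242,"tz": 0.0,"rx": 0.0,"ry": 0.0,"rz": -0.0308,"hand": -1.0},{"tx": -0.174,"ty": -0.242,"tz": 0.0,"rx": 0.0,"ry": 0.0,"rz": -0.0308,"hand": -1.0},{"tx": -0.174,"ty": -0.242,"tz": 0.0,"rx": 0.0,"ry": 0.0,"rz": -0.0308,"hand": -1.0},{"tx": -0.174,"ty": -0.242,"tz": 0.0,"rx": 0.0,"ry": 0.0,"rz": -0.0308,"hand": -1.0}]'

```text
time_s: 7.93
eef_pos: [0.5704, -0.131, 0.2456]
tool_rot: [0.903, 0.429, -0.002, -0.001]
contact_force: [-0.0, -0.6, -3.4]
width: 0.0118
gripper_force: 30.0
```

Request:
apply_moves --steps '[{"tx": -0.174,"ty": -0.242,"tz": 0.0,"rx": 0.0,"ry": 0.0,"rz": -0.0308,"hand": -1.0},{"tx": -0.174,"ty": -0.242,"tz": 0.0,"rx": 0.0,"ry": 0.0,"rz": -0.0308,"hand": -1.0},{"tx": -0.174,"ty": -0.242,"tz": 0.0,"rx": 0.0,"ry": 0.0,"rz": -0.0308,"hand": -1.0},{"tx": -0.174,"ty": -0.242,"tz": 0.0,"rx": 0.0,"ry": 0.0,"rz": -0.0308,"hand": -1.0},{"tx": -0.116,"ty": -0.161,"tz": 0.0,"rx": 0.0,"ry": 0.0,"rz": -0.0206,"hand": -1.0}]'

```text
time_s: 8.35
eef_pos: [0.4884, -0.2446, 0.2458]
tool_rot: [0.977, 0.215, -0.002, -0.001]
contact_force: [0.3, 1.6, -3.5]
width: 0.0118
gripper_force: 30.0
```

Request:
apply_moves --steps '[{"tx": -0.058,"ty": -0.081,"tz": 0.0,"rx": 0.0,"ry": 0.0,"rz": -0.0103,"hand": -1.0},{"tx": 0.0,"ty": 0.0,"tz": 0.0,"rx": 0.0,"ry": 0.0,"rz": 0.0,"hand": -1.0},{"tx": 0.0,"ty": 0.0,"tz": 0.0,"rx": 0.0,"ry": 0.0,"rz": 0.0,"hand": -1.0},{"tx": 0.0,"ty": 0.0,"tz": 0.0,"rx": 0.0,"ry": 0.0,"rz": 0.0,"hand": -1.0}]'

```text
time_s: 8.68
eef_pos: [0.4863, -0.2497, 0.2476]
tool_rot: [0.979, 0.204, -0.0, -0.001]
contact_force: [0.3, 0.3, -3.5]
width: 0.0118
gripper_force: 30.0
```

```bash
python3 - <<'E'
from h import *
from scipy.spatial.transform import Rotation as R
s=ctrl.sense(); print(s['time_s'],s['eef_pos'],R.from_quat(s['tool_rot']).as_matrix().round(3).tolist(),s['joints'],s['width'])
d=snap('scene','c4')
E
```

```text
8.6833 [ 0.48628065 -0.24971314  0.24755969] [[0.917, 0.399, -0.001], [0.399, -0.917, 0.001], [0.0, -0.001, -1.0]] [-5.78672604e-01  7.63934144e-02  1.29969550e+00  8.60903544e-04
  1.76671926e+00  5.81468861e-01] 0.011768179260532115
```

View pics/c4.png

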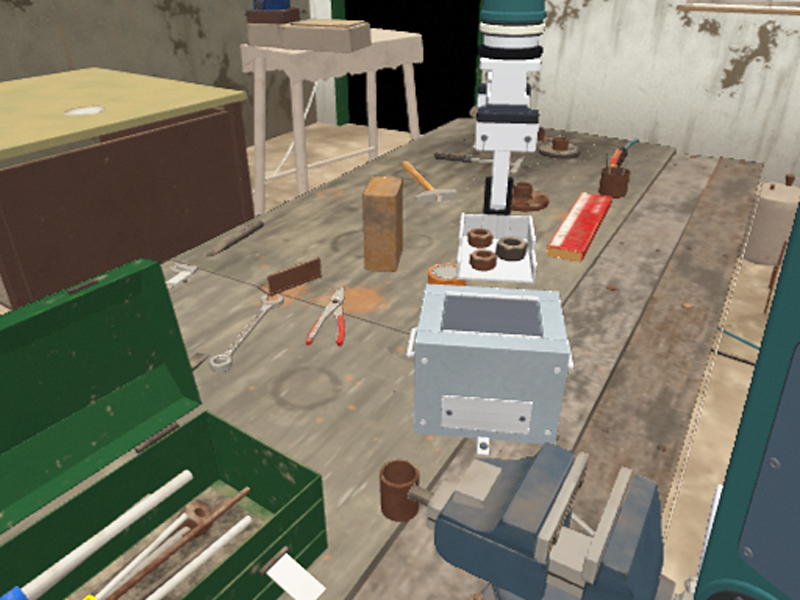

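The pan hangs level, aligned over the hinge side with all three nuts in it and the lip at about (495,279). Next I'll compute the pour rows.

```bash
python3 - <<'E'
from h import *
d=dict(np.load('pics/c4.npz'));P=cloud(d)
B=np.array([.4476,-.1583]);ex=np.array([.3955,-.9185]);ey=np.array([.9185,.3955])
q=P[(abs(P[...,2]-.208)<.015)]
q=q[(abs((q[:,:2]-B)@ey)<.07)&(abs((q[:,:2]-B)@ex-.0)<.06)]
x=(q[:,:2]-B)@ex;y=(q[:,:2]-B)@ey
print('lip x',x.min(),np.percentile(x,3),'y',np.percentile(y,[1,99]),'z at lip',np.median(q[x<x.min()+.008,2]))
def tcp(l,z,a): return np.array([l+.12*np.cos(a)-.0487*np.sin(a), z+.12*np.sin(a)+.0487*np.cos(a)])
def rows(A,Bq,n,w=None):
    A=np.array(A);Bq=np.array(Bq)
    for k in range(n):
        a,b=A+(Bq-A)*k/n,A+(Bq-A)*(k+1)/n
        t=tcp(*b)-tcp(*a);da=b[2]-a[2]
        print(dict(tx=round(10*t[0]*.398,3),ty=round(-10*t[0]*.917,3),tz=round(10*t[1],3),rx=round(-da*.917/np.pi,4),ry=round(-da*.399/np.pi,4)))
rows((-.021,.199,0),(-.035,.15,.2),4);print();rows((-.035,.128,.2),(0,.095,.85),6);print();rows((0,.095,.85),(.005,.085,1.0),2)
E
```

```text
lip x -0.02366122232331065 -0.02114647105347671 y [-0.04466542  0.04466675] z at lip 0.20186756979831294
{'tx': np.float64(-0.024), 'ty': np.float64(0.056), 'tz': np.float64(-0.063), 'rx': np.float64(-0.0146), 'ry': np.float64(-0.0064)}
{'tx': np.float64(-0.025), 'ty': np.float64(0.058), 'tz': np.float64(-0.064), 'rx': np.float64(-0.0146), 'ry': np.float64(-0.0064)}
{'tx': np.float64(-0.027), 'ty': np.float64(0.061), 'tz': np.float64(-0.066), 'rx': np.float64(-0.0146), 'ry': np.float64(-0.0064)}
{'tx': np.float64(-0.028), 'ty': np.float64(0.064), 'tz': np.float64(-0.068), 'rx': np.float64(-0.0146), 'ry': np.float64(-0.0064)}

{'tx': np.float64(-0.01), 'ty': np.float64(0.023), 'tz': np.float64(0.058), 'rx': np.float64(-0.0316), 'ry': np.float64(-0.0138)}
{'tx': np.float64(-0.015), 'ty': np.float64(0.034), 'tz': np.float64(0.048), 'rx': np.float64(-0.0316), 'ry': np.float64(-0.0138)}
{'tx': np.float64(-0.019), 'ty': np.float64(0.044), 'tz': np.float64(0.037), 'rx': np.float64(-0.0316), 'ry': np.float64(-0.0138)}
{'tx': np.float64(-0.023), 'ty': np.float64(0.052), 'tz': np.float64(0.025), 'rx': np.float64(-0.0316), 'ry': np.float64(-0.0138)}
{'tx': np.float64(-0.026), 'ty': np.float64(0.059), 'tz': np.float64(0.012), 'rx': np.float64(-0.0316), 'ry': np.float64(-0.0138)}
{'tx': np.float64(-0.028), 'ty': np.float64(0.065), 'tz': np.float64(-0.002), 'rx': np.float64(-0.0316), 'ry': np.float64(-0.0138)}

{'tx': np.float64(-0.027), 'ty': np.float64(0.062), 'tz': np.float64(-0.022), 'rx': np.float64(-0.0219), 'ry': np.float64(-0.0095)}
{'tx': np.float64(-0.028), 'ty': np.float64(0.064), 'tz': np.float64(-0.029), 'rx': np.float64(-0.0219), 'ry': np.float64(-0.0095)}
```

Request:
apply_moves --steps '[{"tx": -0.024,"ty": 0.056,"tz": -0.063,"rx": -0.0146,"ry": -0.0064,"rz": 0.0,"hand": -1.0},{"tx": -0.025,"ty": 0.058,"tz": -0.064,"rx": -0.0146,"ry": -0.0064,"rz": 0.0,"hand": -1.0},{"tx": -0.027,"ty": 0.061,"tz": -0.066,"rx": -0.0146,"ry": -0.0064,"rz": 0.0,"hand": -1.0},{"tx": -0.028,"ty": 0.064,"tz": -0.068,"rx": -0.0146,"ry": -0.0064,"rz": 0.0,"hand": -1.0},{"tx": 0.0,"ty": 0.0,"tz": 0.0,"rx": 0.0,"ry": 0.0,"rz": 0.0,"hand": -1.0}]'

```text
time_s: 9.15
eef_pos: [0.4741, -0.2224, 0.2196]
tool_rot: [0.974, 0.205, 0.019, 0.096]
contact_force: [-0.2, 0.4, -5.6]
width: 0.0117
gripper_force: 30.0
```

```bash
cat >> h.py <<'E'
from scipy.spatial.transform import Rotation as R
def lip():
    s=ctrl.sense(); M=R.from_quat(s['tool_rot']).as_matrix(); u=M[:,1]; n=-M[:,2]
    L=s['eef_pos']-.12*u-.0487*n-np.array([.4476,-.1583,0])
    b=np.array([[.3955,-.9185,0],[.9185,.3955,0],[0,0,1]])
    print('t',s['time_s'],'lip(bin)',(b@L).round(4),'u(bin)',(b@u).round(3),'tilt',np.arctan2(u[2],np.hypot(*u[:2])).round(3),'F',s['contact_force'].round(1),'w',s['width'],'j',s['joints'].round(2))
E
python3 - <<'E'
from h import *
lip(); d=snap('scene','c5'); P=cloud(d)
E
```

```text
t 9.15 lip(bin) [-0.0389 -0.002   0.1485] u(bin) [0.981 0.008 0.194] tilt 0.196 F [-0.2  0.4 -5.6] w 0.011720835926995191 j [-0.46 -0.08  1.53 -0.13  1.55  0.69]
```

View pics/c5.png

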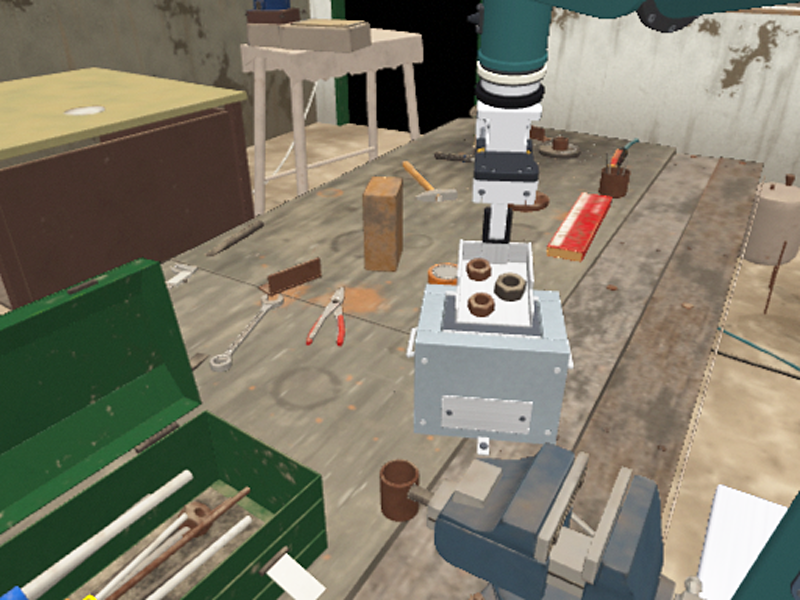

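Lip is dipped just over the flap, centred in the opening, and the nuts are still in place. Now pressing down and sweeping the tilt.

Request:
apply_moves --steps '[{"tx": 0.009,"ty": -0.02,"tz": -0.08,"rx": 0.0,"ry": 0.0,"rz": 0.0,"hand": -1.0},{"tx": 0.009,"ty": -0.02,"tz": -0.08,"rx": 0.0,"ry": 0.0,"rz": 0.0,"hand": -1.0},{"tx": 0.0,"ty": 0.0,"tz": -0.04,"rx": 0.0,"ry": 0.0,"rz": 0.0,"hand": -1.0},{"tx": -0.01,"ty": 0.023,"tz": 0.058,"rx": -0.0316,"ry": -0.0138,"rz": 0.0,"hand": -1.0},{"tx": -0.015,"ty": 0.034,"tz": 0.048,"rx": -0.0316,"ry": -0.0138,"rz": 0.0,"hand": -1.0}]'

```text
time_s: 9.62
eef_pos: [0.4755, -0.2274, 0.2125]
tool_rot: [0.958, 0.197, 0.042, 0.204]
contact_force: [-0.3, 1.2, -2.7]
width: 0.0119
gripper_force: 30.0
```

Request:
apply_moves --steps '[{"tx": -0.019,"ty": 0.044,"tz": 0.037,"rx": -0.0316,"ry": -0.0138,"rz": 0.0,"hand": -1.0},{"tx": -0.023,"ty": 0.052,"tz": 0.025,"rx": -0.0316,"ry": -0.0138,"rz": 0.0,"hand": -1.0},{"tx": -0.026,"ty": 0.059,"tz": 0.012,"rx": -0.0316,"ry": -0.0138,"rz": 0.0,"hand": -1.0},{"tx": -0.028,"ty": 0.065,"tz": -0.002,"rx": -0.0316,"ry": -0.0138,"rz": 0.0,"hand": -1.0},{"tx": -0.027,"ty": 0.062,"tz": -0.022,"rx": -0.0219,"ry": -0.0095,"rz": 0.0,"hand": -1.0}]'

```text
time_s: 10.03
eef_pos: [0.4629, -0.1961, 0.2188]
tool_rot: [0.875, 0.181, 0.094, 0.438]
contact_force: [-1.5, 1.7, 0.6]
width: 0.012
gripper_force: 30.0
```

Request:
apply_moves --steps '[{"tx": -0.028,"ty": 0.064,"tz": -0.029,"rx": -0.0219,"ry": -0.0095,"rz": 0.0,"hand": -1.0},{"tx": 0.0,"ty": 0.0,"tz": 0.0,"rx": 0.0,"ry": 0.0,"rz": 0.0,"hand": -1.0},{"tx": 0.0,"ty": 0.0,"tz": 0.0,"rx": 0.0,"ry": 0.0,"rz": 0.0,"hand": -1.0},{"tx": 0.0,"ty": 0.0,"tz": 0.0,"rx": 0.0,"ry": 0.0,"rz": 0.0,"hand": -1.0}]'

```text
time_s: 10.37
eef_pos: [0.4604, -0.1906, 0.2154]
tool_rot: [0.86, 0.178, 0.099, 0.468]
contact_force: [-2.6, 2.2, 0.4]
width: 0.0121
gripper_force: 30.0
```

```bash
python3 - <<'E'
from h import *
lip(); d=snap('scene','c6')
f=d['frame'][100:300,220:420,::-1]; cv2.imwrite('pics/c6c.png',cv2.resize(f,None,fx=3,fy=3,interpolation=cv2.INTER_CUBIC))
E
```

```text
t 10.3667 lip(bin) [ 0.0107 -0.0007  0.0881] u(bin) [ 0.541 -0.001  0.841] tilt 0.999 F [-2.6  2.2  0.4] w 0.01209210091391381 j [ 0.07 -0.3   2.02 -1.02  1.2   1.52]
```

View pics/c6c.png

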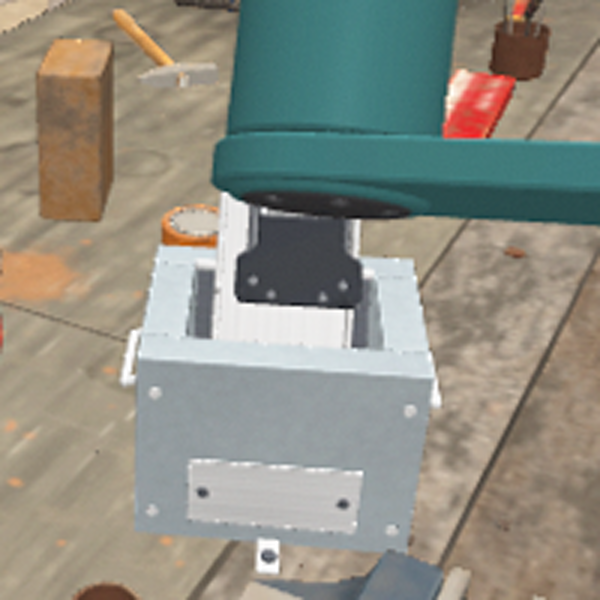

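Request:
apply_moves --steps '[{"tx": 0.0,"ty": 0.0,"tz": 0.0,"rx": 0.0,"ry": 0.0,"rz": 0.0,"hand": -1.0},{"tx": 0.0,"ty": 0.0,"tz": 0.0,"rx": 0.0,"ry": 0.0,"rz": 0.0,"hand": -1.0},{"tx": 0.0,"ty": 0.0,"tz": 0.0,"rx": 0.0,"ry": 0.0,"rz": 0.0,"hand": -1.0},{"tx": 0.0,"ty": 0.0,"tz": 0.0,"rx": 0.0,"ry": 0.0,"rz": 0.0,"hand": -1.0},{"tx": 0.0,"ty": 0.0,"tz": 0.0,"rx": 0.0,"ry": 0.0,"rz": 0.0,"hand": -1.0}]'

```text
time_s: 10.83
eef_pos: [0.4602, -0.1909, 0.2158]
tool_rot: [0.859, 0.178, 0.099, 0.47]
contact_force: [-0.3, 2.4, 0.8]
width: 0.0118
gripper_force: 30.0
```

```bash
python3 - <<'E'
from h import *
lip(); s=ctrl.sense(); M=R.from_quat(s['tool_rot']).as_matrix(); u=M[:,1]; n=-M[:,2]; L=s['eef_pos']-.12*u-.0487*n
w=np.cross(n,u)
b=np.array([[.3955,-.9185,0],[.9185,.3955,0],[0,0,1]])
for c in ['scene','side','wrist']:
    d=snap(c,'e_'+c);P=cloud(d); ok=d['z_map']>0
    Q=(P-L)@np.stack([u,w,n],1); q=(P-[.4476,-.1583,0])@b.T
    pan=ok&(Q[...,0]>0)&(Q[...,0]<.12)&(abs(Q[...,1])<.04)
    print(c,'in pan',pan.sum(),'floor',(pan&(abs(Q[...,2]-.003)<.005)).sum(),'x range floor',np.ptp(Q[pan&(abs(Q[...,2]-.003)<.005)][:,0]) if pan.any() else 0)
    nut=pan&(Q[...,2]>.010)&(Q[...,2]<.026); print(' nutlike',nut.sum(),(Q[nut].mean(0).round(3),d['frame'][nut].mean(0)) if nut.any() else '')
    inb=ok&(abs(q[...,0])<.07)&(abs(q[...,1])<.085)&(q[...,2]<.13); print(' in bin',inb.sum(),'below .075',(inb&(q[...,2]<.075)).sum())
    fr=d['frame'].astype(int); col=(fr[...,0]-fr[...,2]>25)&inb; print(' brown in bin',col.sum(),q[col].mean(0) if col.any() else '')
cv2.imwrite('pics/e.png',np.hstack([cv2.resize(cv2.imread('pics/e_side.png')[180:420,200:420],(400,436)),cv2.resize(cv2.imread('pics/e_wrist.png'),(400,300))[:].copy() if 0 else cv2.copyMakeBorder(cv2.resize(cv2.imread('pics/e_wrist.png'),(400,300)),0,136,0,0,cv2.BORDER_CONSTANT)]))
E
```

```text
t 10.8333 lip(bin) [ 0.0113 -0.001   0.0885] u(bin) [ 0.539 -0.001  0.842] tilt 1.001 F [-0.3  2.4  0.8] w 0.011781782601506866 j [ 0.07 -0.3   2.02 -1.02  1.2   1.52]
scene in pan 6957 floor 654 x range floor 0.09751738508482238
 nutlike 0 
 in bin 832 below .075 15
 brown in bin 2 [-0.06711985  0.02209037 -0.01297149]
side in pan 5977 floor 473 x range floor 0.05509190891758135
 nutlike 0 
 in bin 18 below .075 6
 brown in bin 0 
wrist in pan 40904 floor 14872 x range floor 0.11977072083879993
 nutlike 25 (array([0.119, 0.017, 0.018]), array([147.92, 148.16, 147.04]))
 in bin 18105 below .075 5524
 brown in bin 0
```

View pics/e.png

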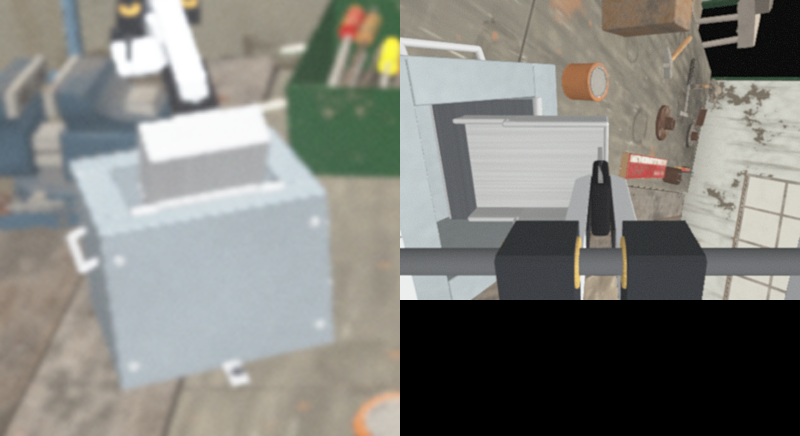

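The wrist view (right) shows the pan floor bare and the flap held open with nothing on it, so all nuts have dropped. Lifting the pan out and levelling it.

Request:
apply_moves --steps '[{"tx": 0.0,"ty": 0.0,"tz": 0.15,"rx": 0.0,"ry": 0.0,"rz": 0.0,"hand": -1.0},{"tx": 0.0,"ty": 0.0,"tz": 0.25,"rx": 0.0,"ry": 0.0,"rz": 0.0,"hand": -1.0},{"tx": 0.0,"ty": 0.0,"tz": 0.25,"rx": 0.0,"ry": 0.0,"rz": 0.0,"hand": -1.0},{"tx": 0.0,"ty": 0.0,"tz": 0.25,"rx": 0.0,"ry": 0.0,"rz": 0.0,"hand": -1.0},{"tx": 0.0,"ty": 0.0,"tz": 0.1,"rx": 0.0324,"ry": 0.0141,"rz": 0.0,"hand": -1.0}]'

```text
time_s: 11.4
eef_pos: [0.4586, -0.1892, 0.3125]
tool_rot: [0.884, 0.186, 0.086, 0.42]
contact_force: [-0.2, -0.6, -2.6]
width: 0.0121
gripper_force: 30.0
```

Request:
apply_moves --steps '[{"tx": 0.0,"ty": 0.0,"tz": 0.0,"rx": 0.0324,"ry": 0.0141,"rz": 0.0,"hand": -1.0},{"tx": 0.0,"ty": 0.0,"tz": 0.0,"rx": 0.0324,"ry": 0.0141,"rz": 0.0,"hand": -1.0},{"tx": 0.0,"ty": 0.0,"tz": 0.0,"rx": 0.0324,"ry": 0.0141,"rz": 0.0,"hand": -1.0},{"tx": 0.0,"ty": 0.0,"tz": 0.0,"rx": 0.0324,"ry": 0.0141,"rz": 0.0,"hand": -1.0},{"tx": 0.0,"ty": 0.0,"tz": 0.0,"rx": 0.0324,"ry": 0.0141,"rz": 0.0,"hand": -1.0}]'

```text
time_s: 11.82
eef_pos: [0.4593, -0.191, 0.3158]
tool_rot: [0.966, 0.2, 0.034, 0.161]
contact_force: [-0.1, -0.9, -2.3]
width: 0.0119
gripper_force: 30.0
```

Request:
apply_moves --steps '[{"tx": 0.0,"ty": 0.0,"tz": 0.0,"rx": 0.0324,"ry": 0.0141,"rz": 0.0,"hand": -1.0},{"tx": 0.0,"ty": 0.0,"tz": 0.0,"rx": 0.0324,"ry": 0.0141,"rz": 0.0,"hand": -1.0},{"tx": 0.0,"ty": 0.0,"tz": 0.0,"rx": 0.0324,"ry": 0.0141,"rz": 0.0,"hand": -1.0},{"tx": 0.0,"ty": 0.0,"tz": 0.0,"rx": 0.0,"ry": 0.0,"rz": 0.0,"hand": -1.0},{"tx": 0.0,"ty": 0.0,"tz": 0.0,"rx": 0.0,"ry": 0.0,"rz": 0.0,"hand": -1.0}]'

```text
time_s: 12.23
eef_pos: [0.4596, -0.1926, 0.313]
tool_rot: [0.98, 0.201, -0.001, 0.001]
contact_force: [-0.2, 0.0, -2.4]
width: 0.0118
gripper_force: 30.0
```

```bash
python3 - <<'E'
from h import *
lip(); s=ctrl.sense(); print(s['eef_pos'],s['tool_rot'],R.from_quat(s['tool_rot']).as_matrix().round(3).tolist())
E
```

```text
t 12.2333 lip(bin) [-0.0838 -0.0025  0.2642] u(bin) [ 1.    -0.001  0.001] tilt 0.001 F [-0.2  0.  -2.4] w 0.011793550543731504 j [-0.51 -0.02  1.27 -0.    1.89  0.66]
[ 0.45956977 -0.19257511  0.31296493] [ 9.79527117e-01  2.01308262e-01 -1.15544742e-03  5.24228468e-04] [[0.919, 0.394, -0.002], [0.394, -0.919, -0.001], [-0.002, 0.001, -1.0]]
```

Request:
apply_moves --steps '[{"tx": 0.196,"ty": 0.194,"tz": 0.0,"rx": 0.0,"ry": 0.0,"rz": 0.0309,"hand": -1.0},{"tx": 0.196,"ty": 0.194,"tz": 0.0,"rx": 0.0,"ry": 0.0,"rz": 0.0309,"hand": -1.0},{"tx": 0.196,"ty": 0.194,"tz": 0.0,"rx": 0.0,"ry": 0.0,"rz": 0.0309,"hand": -1.0},{"tx": 0.196,"ty": 0.194,"tz": 0.0,"rx": 0.0,"ry": 0.0,"rz": 0.0309,"hand": -1.0},{"tx": 0.196,"ty": 0.194,"tz": 0.0,"rx": 0.0,"ry": 0.0,"rz": 0.0309,"hand": -1.0}]'

```text
time_s: 12.65
eef_pos: [0.5577, -0.0915, 0.3155]
tool_rot: [0.9, 0.435, 0.001, 0.002]
contact_force: [1.1, -1.0, -2.2]
width: 0.012
gripper_force: 30.0
```

Request:
apply_moves --steps '[{"tx": 0.196,"ty": 0.194,"tz": 0.0,"rx": 0.0,"ry": 0.0,"rz": 0.0309,"hand": -1.0},{"tx": 0.196,"ty": 0.194,"tz": 0.0,"rx": 0.0,"ry": 0.0,"rz": 0.0309,"hand": -1.0},{"tx": 0.196,"ty": 0.194,"tz": 0.0,"rx": 0.0,"ry": 0.0,"rz": 0.0309,"hand": -1.0},{"tx": 0.196,"ty": 0.194,"tz": 0.0,"rx": 0.0,"ry": 0.0,"rz": 0.0309,"hand": -1.0},{"tx": 0.196,"ty": 0.194,"tz": 0.0,"rx": 0.0,"ry": 0.0,"rz": 0.0309,"hand": -1.0}]'

```text
time_s: 13.07
eef_pos: [0.6557, 0.0058, 0.3156]
tool_rot: [0.769, 0.639, 0.001, 0.002]
contact_force: [0.3, 0.2, -1.9]
width: 0.0118
gripper_force: 30.0
```

Request:
apply_moves --steps '[{"tx": 0.196,"ty": 0.194,"tz": 0.0,"rx": 0.0,"ry": 0.0,"rz": 0.0309,"hand": -1.0},{"tx": 0.196,"ty": 0.194,"tz": 0.0,"rx": 0.0,"ry": 0.0,"rz": 0.0309,"hand": -1.0},{"tx": 0.0,"ty": 0.0,"tz": -0.2,"rx": 0.0,"ry": 0.0,"rz": 0.0,"hand": -1.0},{"tx": 0.0,"ty": 0.0,"tz": -0.35,"rx": 0.0,"ry": 0.0,"rz": 0.0,"hand": -1.0},{"tx": 0.0,"ty": 0.0,"tz": -0.35,"rx": 0.0,"ry": 0.0,"rz": 0.0,"hand": -1.0}]'

```text
time_s: 13.48
eef_pos: [0.6955, 0.0443, 0.226]
tool_rot: [0.705, 0.709, 0.002, 0.003]
contact_force: [0.4, 0.2, -3.0]
width: 0.0121
gripper_force: 30.0
```

Request:
apply_moves --steps '[{"tx": 0.0,"ty": 0.0,"tz": -0.35,"rx": 0.0,"ry": 0.0,"rz": 0.0,"hand": -1.0},{"tx": 0.0,"ty": 0.0,"tz": -0.35,"rx": 0.0,"ry": 0.0,"rz": 0.0,"hand": -1.0},{"tx": 0.0,"ty": 0.0,"tz": -0.35,"rx": 0.0,"ry": 0.0,"rz": 0.0,"hand": -1.0},{"tx": 0.0,"ty": 0.0,"tz": -0.35,"rx": 0.0,"ry": 0.0,"rz": 0.0,"hand": -1.0},{"tx": 0.0,"ty": 0.0,"tz": -0.1,"rx": 0.0,"ry": 0.0,"rz": 0.0,"hand": -1.0}]'

```text
time_s: 13.9
eef_pos: [0.6899, 0.0436, 0.0677]
tool_rot: [0.705, 0.709, -0.004, -0.003]
contact_force: [-0.9, -0.7, -1.9]
width: 0.012
gripper_force: 30.0
```

Request:
apply_moves --steps '[{"tx": 0.0,"ty": 0.0,"tz": 0.0,"rx": 0.0,"ry": 0.0,"rz": 0.0,"hand": -1.0},{"tx": 0.0,"ty": 0.0,"tz": 0.0,"rx": 0.0,"ry": 0.0,"rz": 0.0,"hand": -1.0},{"tx": 0.0,"ty": 0.0,"tz": 0.0,"rx": 0.0,"ry": 0.0,"rz": 0.0,"hand": -1.0}]'

```text
time_s: 14.15
eef_pos: [0.6969, 0.0426, 0.0789]
tool_rot: [0.706, 0.708, 0.003, 0.003]
contact_force: [0.3, -0.2, -1.4]
width: 0.0119
gripper_force: 30.0
```

Request:
apply_moves --steps '[{"tx": 0.0,"ty": 0.0,"tz": -0.07,"rx": 0.0,"ry": 0.0,"rz": 0.0,"hand": -1.0},{"tx": 0.0,"ty": 0.0,"tz": -0.07,"rx": 0.0,"ry": 0.0,"rz": 0.0,"hand": -1.0},{"tx": 0.0,"ty": 0.0,"tz": -0.07,"rx": 0.0,"ry": 0.0,"rz": 0.0,"hand": -1.0},{"tx": 0.0,"ty": 0.0,"tz": 0.0,"rx": 0.0,"ry": 0.0,"rz": 0.0,"hand": -1.0},{"tx": 0.0,"ty": 0.0,"tz": 0.0,"rx": 0.0,"ry": 0.0,"rz": 0.0,"hand": -1.0}]'

```text
time_s: 14.57
eef_pos: [0.6943, 0.0421, 0.0527]
tool_rot: [0.706, 0.708, 0.0, -0.001]
contact_force: [0.2, 0.2, -2.0]
width: 0.0115
gripper_force: 30.0
```

Request:
apply_moves --steps '[{"tx": 0.0,"ty": 0.0,"tz": 0.0,"rx": 0.0,"ry": 0.0,"rz": 0.0,"hand": -1.0},{"tx": 0.0,"ty": 0.0,"tz": 0.0,"rx": 0.0,"ry": 0.0,"rz": 0.0,"hand": -1.0}]'

```text
time_s: 14.73
eef_pos: [0.6952, 0.0421, 0.0541]
tool_rot: [0.706, 0.708, 0.001, 0.0]
contact_force: [0.1, -0.5, -1.8]
width: 0.0118
gripper_force: 30.0
```

Request:
apply_moves --steps '[{"tx": 0.0,"ty": 0.0,"tz": -0.03,"rx": 0.0,"ry": 0.0,"rz": 0.0,"hand": -1.0},{"tx": 0.0,"ty": 0.0,"tz": -0.02,"rx": 0.0,"ry": 0.0,"rz": 0.0,"hand": -1.0},{"tx": 0.0,"ty": 0.0,"tz": 0.0,"rx": 0.0,"ry": 0.0,"rz": 0.0,"hand": -1.0},{"tx": 0.0,"ty": 0.0,"tz": 0.0,"rx": 0.0,"ry": 0.0,"rz": 0.0,"hand": -1.0}]'

```text
time_s: 15.07
eef_pos: [0.695, 0.0422, 0.0488]
tool_rot: [0.706, 0.708, 0.001, 0.0]
contact_force: [0.1, -0.1, -1.5]
width: 0.0121
gripper_force: 30.0
```

Request:
apply_moves --steps '[{"tx": 0.0,"ty": 0.0,"tz": -0.01,"rx": 0.0,"ry": 0.0,"rz": 0.0,"hand": -1.0},{"tx": 0.0,"ty": 0.0,"tz": 0.0,"rx": 0.0,"ry": 0.0,"rz": 0.0,"hand": -1.0},{"tx": 0.0,"ty": 0.0,"tz": 0.0,"rx": 0.0,"ry": 0.0,"rz": 0.0,"hand": 0.0},{"tx": 0.0,"ty": 0.0,"tz": 0.0,"rx": 0.0,"ry": 0.0,"rz": 0.0,"hand": 0.0},{"tx": 0.0,"ty": 0.0,"tz": 0.0,"rx": 0.0,"ry": 0.0,"rz": 0.0,"hand": 0.0}]'

```text
time_s: 15.48
eef_pos: [0.6951, 0.0422, 0.0479]
tool_rot: [0.706, 0.708, 0.001, 0.0]
contact_force: [0.7, 0.2, 0.1]
width: 0.0288
gripper_force: 0.0
```

Request:
apply_moves --steps '[{"tx": 0.0,"ty": 0.0,"tz": 0.0,"rx": 0.0,"ry": 0.0,"rz": 0.0,"hand": 0.0},{"tx": 0.0,"ty": 0.0,"tz": 0.2,"rx": 0.0,"ry": 0.0,"rz": 0.0,"hand": 0.0},{"tx": 0.0,"ty": 0.0,"tz": 0.4,"rx": 0.0,"ry": 0.0,"rz": 0.0,"hand": 0.0},{"tx": 0.0,"ty": 0.0,"tz": 0.4,"rx": 0.0,"ry": 0.0,"rz": 0.0,"hand": 0.0},{"tx": 0.0,"ty": 0.0,"tz": 0.4,"rx": 0.0,"ry": 0.0,"rz": 0.0,"hand": 0.0}]'

```text
time_s: 15.9
eef_pos: [0.6944, 0.0422, 0.1886]
tool_rot: [0.706, 0.708, 0.0, -0.001]
contact_force: [-0.1, 0.3, 0.5]
width: 0.0469
gripper_force: 0.0
```

Request:
apply_moves --steps '[{"tx": 0.0,"ty": 0.0,"tz": 0.0,"rx": 0.0,"ry": 0.0,"rz": 0.0,"hand": 0.0},{"tx": 0.0,"ty": 0.0,"tz": 0.0,"rx": 0.0,"ry": 0.0,"rz": 0.0,"hand": 0.0},{"tx": 0.0,"ty": 0.0,"tz": 0.0,"rx": 0.0,"ry": 0.0,"rz": 0.0,"hand": 0.0}]'

```text
time_s: 16.15
eef_pos: [0.6949, 0.0422, 0.1876]
tool_rot: [0.706, 0.708, 0.001, 0.0]
contact_force: [-0.6, 0.2, -0.0]
width: 0.0474
gripper_force: 0.0
```

```bash
python3 - <<'E'
from h import *
b=np.array([[.3955,-.9185,0],[.9185,.3955,0],[0,0,1]])
s=ctrl.sense();print(s['eef_pos'],s['width'],s['contact_force'])
for c in ['scene','side']:
    d=snap(c,'f_'+c);P=cloud(d);q=(P-[.4476,-.1583,0])@b.T
    m=(abs(q[...,0])<.04)&(abs(q[...,1])<.05)&(d['z_map']>0)&(P[...,2]<.2)
    print(c,'flap z',np.percentile(P[m][:,2],[5,50,95]).round(4))
    m=(P[...,0]>.58)&(P[...,0]<.69)&(P[...,1]>.005)&(P[...,1]<.08)&(d['z_map']>0)&(P[...,2]<.008)
    if m.sum()>20:
        A=np.c_[P[m][:,:2],np.ones(m.sum())];print('pan floor',m.sum(),np.linalg.lstsq(A,P[m][:,2],rcond=None)[0].round(4),np.median(P[m][:,2]))
    g=(P[...,2]>.07)&(P[...,2]<.1)&(abs(P[...,0]-.695)<.02)&(abs(P[...,1]-.04)<.03);print('grip top',P[g].max(0).round(3) if g.any() else '')
E
```

```text
[0.69489642 0.04223798 0.18764732] 0.047361395215562534 [-0.61872612  0.24454532 -0.00263282]
scene flap z [0.1389 0.1401 0.1413]
pan floor 1059 [-0.0017 -0.0002  0.0038] 0.002754933354243816
grip top [0.702 0.061 0.09 ]
side flap z [0.1397 0.1407 0.1419]
pan floor 125 [-0.0021 -0.0072  0.0057] 0.003976079443948399
grip top [0.703 0.057 0.09 ]
```

Flap shut, pan flat on the bench and released.

```bash
python3 -c "
from rig import ctrl
print(ctrl.close_job())"
```

```text
the job is handed in; nothing more can be done
None
```

The job is handed in, and no verdict came back: all three nuts went into the bin with the lip holding the flap open, judged from the bare pan and clear flap because I couldn't see the nuts inside the bin; the flap then measured shut and the empty pan measured flat on the bench, let go with the hand clear.

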